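# Lock the jig's stop bar, then hold a block pressed into its corner

## Task

On the corner jig, first turn the brass turnbutton as far as it goes, until it lies across the end of the blue stop bar and locks it down. Then pick up the pale wood block, lay it flat on the jig's base with a long side along the aluminium fence and an end against the blue stop bar, and press it firmly into the corner so that it touches both at once. Finish while still holding it pressed there (do not let go), and leave the wax tin beside the block, the orange nozzle cone and the tape roll where they are.

Things in the scene. Friction and masses are not known exactly. Their poses are not given: they have to be found in the camera images.
- jig: Corner jig, fixed to the bench: plywood base 136 x 200 x 12 mm (its x, y, z). Origin: centre of the underside; at yaw 0 (up to 0.15 rad either way) x points away from the robot, y left. On it: aluminium fence (far), blue stop bar (right) with a wood lip behind, turnbutton (near right), an 8 mm high pin at (-0.030, -0.0405). All but the turnbutton stays below 21 mm above the bench.
- fence: Aluminium fence fixed on the base: 18 x 139 x 9 mm, along the jig's y. Origin: centre of its underside, at jig (0.049, 0.0255, 0.012). Its inner face is at jig x = 0.040, its top 21 mm above the bench: a finger between block and fence must stay above that, so grip only the upper half of the block.
- stop_bar: Blue stop bar, 95 x 20 x 9 mm, 0.18 kg, along the jig's x; a loose bar in its seat on the base with 1 to 2 mm of play. Origin: centre of its underside, at jig (0.0125, -0.055, 0.012) at the start. Its face towards the block is at jig y = -0.045. The turnbutton locks its near end down.
- corner (a point): The corner: where the inner faces of fence and stop bar meet, on the base's top surface, at jig (0.040, -0.045, 0.012). The seated block lies towards -x and +y of it, its long side along the fence: its centre is at jig x = 0.0175, y = 0, its underside 12 mm above the bench.
- turnbutton (a joint): Angle of the brass turnbutton about its upright pivot at jig (-0.047, -0.055). 0: blade points to the jig's -y (open). It grows anticlockwise as seen from above to the stop at 1.57: blade points to the jig's +x, across the bar's end (locked; counts from 1.3 on). It starts between 0 and 0.5 and stays where it is left (friction 0.04 N m).
- turnbutton_grip (a point): Point on the pivot axis, 44.5 mm above the bench, in the middle of the turnbutton's upright thumb fin: 34 mm long (along the blade), 9 mm thick, 30.5 to 54.5 mm above the bench, centred on the pivot. The blade below it is 14 mm wide, 22.5 to 30.5 mm above the bench, and reaches 38 mm from the pivot.
- wood_block: Pale wood block, 45 x 90 x 30 mm (along its x, y, z), about 0.06 kg, lying on the bench to the right of the jig. Origin: centre of its underside; its y is its long axis.
- wax_tin: Round brown wax tin, 70 mm across, 24 mm high, on the bench to the right of the block; leave it alone. Origin: centre of the underside.
- nozzle: Orange nozzle cone, 34 mm across, 59 mm high, standing behind the jig on the left; leave it alone. Origin: centre of the underside.
- tape: Roll of masking tape lying flat, 104 mm across, 25 mm high, to the left of the jig; leave it alone. Origin: centre of the underside.

How it is judged:
By the outcome, as a careful person would: the job done as asked, in the order asked, and still so for the second after the job is handed in, while the arm keeps its last pose, push and grip.
It also fails if it takes over 66 s, if anything falls off the work surface, if the arm or the gripper's body presses on something with over 40 N, if the wrist force passes 120 N, or if a joint passes its speed limit or range.

## Robot

A 6-joint arm with a two-finger parallel gripper is mounted at the origin on a cart in front of the work surface, level with it; the furniture and walls round the work are solid. World frame = base frame: x ahead of the robot, y to its left, z up, the work surface at z = 0. Lengths are in mm, angles in rad, forces in N, time in s.
With the tool pointing down it reaches from about 400 to 925 mm from the base axis. Payload 12.5 kg.
Tool frame: the origin (TCP) lies midway between the tips of the shut fingers; the grasp point (between the pads) lies 19 mm behind it (env.pinch_z is the z of the grasp point in the tool frame, in mm); z points along the fingers, y is the line along which they close (so a half turn about z gives the same grasp; the last joint's range is limited). The gripper opens to 95 mm and grips with 3 to 60 N. Pads are 20 mm wide; open, the fingers measure 119 mm over their backs; the gripper's body (75 mm by 180 mm) begins 59 mm behind the grasp point.
Start: joints at [1.087, 0.491, 1.559, -0, 1.092, -0.106], TCP at [230.533, 580.949, 214.661] pointing down, gripper open.
Joint ranges: [-3.1, 3.1], [-0.84, 2.19], [0.05, 2.79], [-1.13, 4.28], [0.06, 2.93], [-2.69, 2.69]. Speed limits (rad/s): [2.22, 2.22, 2.79, 3.14, 3.14, 3.14].

## Interface

Orientations are given as [roll, pitch, yaw] about the fixed x, y, z axes, in that order (R = Rz(yaw) Ry(pitch) Rx(roll)).
In Python, from cell import env, eyes gives the robot as it stands.
- The arm moves only by the shell command python3 -m inch 'ROWS'. ROWS is JSON, a list of rows, each a list of 3 entries, a list of its own where there are three numbers: the shift along the tool's x, y, z in units of 60 mm (1.0 is 60 mm), then the turn about the tool's z in units of 5 degrees (1.0 is 5 degrees), then the closure, from -1 (fully open) to 1 (shut). In form: [[[tx, ty, tz], turn, claw], ...]. A call has exactly 10 rows; each row shifts and turns the commanded pose from where the row before left it, along the tool's axes as they then stand; what a row does not reach is not made up. A row lasts 1/8 s, in which the tool goes at most 62.5 mm and 10.7 degrees, less where a joint would pass 70% of its speed; a pose out of reach is approached as far as the arm can. A call is refused whole if a number of a shift passes 1 or a number of a turn 1, either way. A call with a gripper value outside its range is refused whole. The fingers move at their own pace and stop on an object; the grip force is fixed at half the most. Time passes only in rows, so rows that do not move let the fingers close, or fill a call up. It gives the time, the measured TCP pose, the force, the opening and the grip force at its end, in the units of the state.
- env.state(): the state, without advancing time (a new reading comes with each control period).
- eyes.read_camera(name): name is "scene" or "top" or "wrist"; returns a dict with "pixels" (420x560x3 uint8, red, green, blue), "fx", "fy", "cx", "cy" (pixels), "distortion" ([k1, k2, p1, p2, k3] as OpenCV has them; the pictures are not rectified), "extrinsics" (4x4, takes a point from world to camera coordinates). Camera axes: x right, y down, z forward; pixel columns grow to the right and rows downward; lengths in mm; the calibration is good to about 2 mm. A picture is of the moment at which its call begins. There is no depth.
- env.job_done(): hands the job in; it is judged then, once.
Trained networks look in a picture, given as the dict that the camera call returned (one of the last four; its "shot" number tells which), for a name from the list of things; names that differ only in an ending like _2 or _b are one class to them, and where a whole thing is asked for, a point or a joint stands for the part that bears it (a point fixed in the world has none). Each returns a list of dicts, best first, with "score" (0 to 1); they miss things now and then, are a little off and sometimes report something else, mostly with a low value. They report only what shows in the picture. A call takes as long as a camera call.
- eyes.boxes_of(name, picture): "centre" ([row, column] in pixels, amid what is visible of it).
- eyes.cut_out(name, picture): "mask" (420x560 bool, what is visible of it) and "centre" ([row, column] in pixels, amid what is visible of it).
- eyes.spot_point(name, picture): "centre" ([row, column] in pixels: a listed point, or the origin of a listed thing).
The state is a dict: "t": time; "joints": joint angles; "qvel": joint speeds; "tau": joint torques, N m; "eef_pos": TCP position; "tcp_rot": TCP orientation; "ft_force": force on the tool from outside, world axes, zero at the start; "moment": the same for the moment, N m; "opening": opening from 0.0 (shut) to 1.0 (fully open); "grip_force": force on a finger pad.
Only numpy, scipy, OpenCV 4.12 (cv2) and the standard library are available. Lean on these libraries where they do the work, as an engineer would, in place of code of your own. Each camera call takes 0.05 s, during which the arm holds its last target. There are 200 camera calls.

## Working session

There is one attempt and no reset: what is moved stays moved. The work goes in short steps, Python scripts to look and compute and a shell command to move; the robot and the scene stay as the last step left them, time stands still between calls to the robot, and variables do not carry over. Pictures are saved under pics/ and viewed, at most 10 in all, crops included, and the job is handed in when it is done.

```bash
ls; mkdir -p pics; cat > h.py <<'E'
import numpy as np, cv2
from cell import env, eyes
def K(p): return np.array([[p['fx'],0,p['cx']],[0,p['fy'],p['cy']],[0,0,1.]]), np.array(p['distortion'],float)
def ray(p,rc):
    k,d=K(p); u=cv2.undistortPoints(np.array([[[rc[1],rc[0]]]],float),k,d)[0,0]
    E=np.array(p['extrinsics']); R=E[:3,:3]; return -R.T@E[:3,3], R.T@np.array([u[0],u[1],1.])
def at_z(p,rc,z):
    o,v=ray(p,rc); return o+v*(z-o[2])/v[2]
def tri(obs):
    A=np.zeros((3,3));b=np.zeros(3)
    for p,rc in obs:
        o,v=ray(p,rc); v=v/np.linalg.norm(v); M=np.eye(3)-np.outer(v,v); A+=M;b+=M@o
    return np.linalg.solve(A,b)
def proj(p,X):
    k,d=K(p);E=np.array(p['extrinsics']); r=cv2.projectPoints(np.array(X,float).reshape(-1,3),cv2.Rodrigues(E[:3,:3])[0],E[:3,3],k,d)[0].reshape(-1,2); return r[:,::-1]
def save(p,f): cv2.imwrite(f,cv2.cvtColor(p['pixels'],cv2.COLOR_RGB2BGR))
E
python3 - <<'E'
from h import *
s=env.state(); print(s['t'],s['eef_pos'],s['tcp_rot'],s['opening'],env.pinch_z)
P={n:eyes.read_camera(n) for n in('scene','top')}
for n,p in P.items():
    save(p,f'pics/{n}0.png'); print(n,'cam at',ray(p,(0,0))[0].round())
for t in ['jig','fence','stop_bar','corner','turnbutton','turnbutton_grip','wood_block','wax_tin','nozzle','tape']:
    o=[]
    for n,p in P.items():
        r=eyes.spot_point(t,p)
        if r: print(t,n,round(r[0]['score'],2),np.round(r[0]['centre'],1),at_z(p,r[0]['centre'],0).round(1)); o.append((p,r[0]['centre']))
    if len(o)==2: print('   tri',tri(o).round(1))
E
```

```text
pics
0.0 [230.39472982 580.71594885 214.05745563] [-3.14048328e+00 -1.44205490e-04  2.76376929e+00] 1.000645019631735 -18.8
scene cam at [151. 907. 610.]
top cam at [ 450.  272. 1176.]
jig scene 0.79 [249.9 269.8] [515.1 381.1   0. ]
jig top 0.92 [222.6 239.7] [520.3 379.8   0. ]
   tri [518.8 379.2  -3.1]
fence scene 0.79 [243.3 244.7] [576.6 393.7   0. ]
fence top 0.66 [206.8 229.2] [566.  410.9   0. ]
   tri [564.2 408.7  17.8]
stop_bar scene 0.51 [233.5 282.5] [520.6 318.    0. ]
stop_bar top 0.62 [221.2 259.1] [524.5 323.8   0. ]
   tri [521.6 322.2   3.1]
corner scene 0.58 [229.3 269.3] [555.8 322.    0. ]
corner top 0.75 [213.3 252.9] [547.3 341.9   0. ]
   tri [544.7 340.2  18.5]Traceback (most recent call last):
  File "<stdin>", line 9, in <module>
ValueError: it knows: corner, fence, jig, nozzle, stop_bar, tape, turnbutton_grip, wax_tin, wood_block
```

```bash
python3 - <<'E'
from h import *
P={n:eyes.read_camera(n) for n in('scene','top')}
for t in ['turnbutton_grip','wood_block','wax_tin','nozzle','tape']:
    o=[]
    for n,p in P.items():
        r=eyes.spot_point(t,p)
        if r: print(t,n,round(r[0]['score'],2),np.round(r[0]['centre'],1),at_z(p,r[0]['centre'],0).round(1)); o.append((p,r[0]['centre']))
    if len(o)==2: print('   tri',tri(o).round(1))
p=P['top']
def crop(p,f,r0,r1,c0,c1,k): cv2.imwrite(f,cv2.resize(cv2.cvtColor(p['pixels'][r0:r1,c0:c1],cv2.COLOR_RGB2BGR),None,fx=k,fy=k,interpolation=2))
crop(p,'pics/topc.png',150,300,150,350,4)
for t in('wood_block','wax_tin','jig'):
  r=eyes.cut_out(t,p)
  if r:
    m=r[0]['mask'].astype(np.uint8); c=max(cv2.findContours(m,0,2)[0],key=cv2.contourArea); R=cv2.minAreaRect(c)
    b=cv2.boxPoints(R); z={'wood_block':30,'wax_tin':24,'jig':12}[t]
    print(t,m.sum(),[at_z(p,(y,x),z)[:2].round(1) for x,y in b])
E
```

```text
turnbutton_grip scene 0.63 [229.  301.1] [491.2 280.2   0. ]
wood_block scene 0.79 [191.5 346.7] [463.6  76.8   0. ]
wood_block top 0.56 [242.2 354.1] [464.2  49.7   0. ]
   tri [469.   48.1 -19.3]
wax_tin top 0.81 [243.1 398.3] [461.  -80.2   0. ]
nozzle scene 0.81 [238.7 209.2] [656.9 425.6   0. ]
nozzle top 0.52 [182. 221.] [638.7 436.    0. ]
   tri [639.7 436.4  15.8]
tape scene 0.77 [324.6 208.7] [500.4 610.2   0. ]
tape top 0.86 [225.  159.4] [512.2 614.4   0. ]
   tri [507.4 611.6  -2.7]
wax_tin 467 [array([452.2, -32.5]), array([512.4, -64.6]), array([ 482.5, -124.8]), array([422.4, -92.2])]
jig 3061 [array([449.1, 486.6]), array([586.8, 482.4]), array([577. , 279.7]), array([440.1, 286.1])]
```

View pics/topc.png

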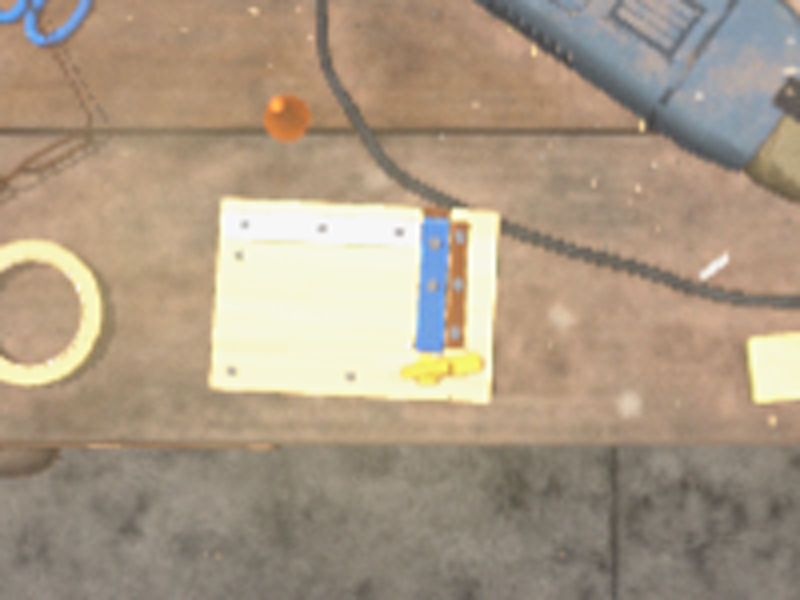

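View pics/scene0.png

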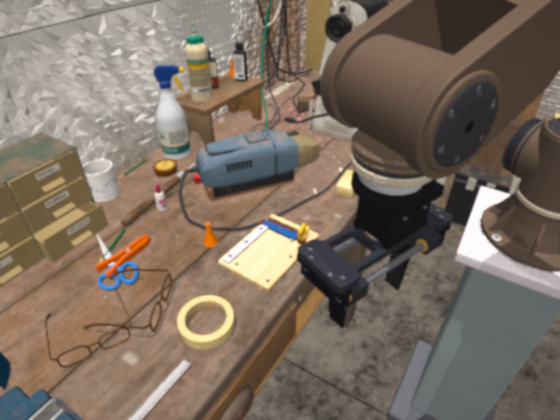

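The top crop shows the jig with its upper-left corner at about (220,200), the blue bar at (432,285) and the brass button at (440,368). The blade points right and slightly up, so θ is about 0.2. The block is at the right edge, near (775,365). The scene view shows the arm well clear of the jig. Next I'll move over the jig for a wrist look.

```bash
cat >> h.py <<'E'
def go(x,y,z,yaw=None):
    "units to type: shift (at present yaw) and at target yaw, and turns"
    s=env.state(); e=np.array(s['eef_pos']); a=s['tcp_rot'][2]; d=(np.array([x,y,z])-e)/60
    f=lambda a:(np.round([d[0]*np.cos(a)+d[1]*np.sin(a), d[0]*np.sin(a)-d[1]*np.cos(a), -d[2]],3))
    print('shift total',f(a))
    if yaw is not None: print('turn total',round((a-yaw)/np.radians(5),2),'shift after turn',f(yaw))
E
python3 -c "
from h import *
go(440,380,230,1.77)"
```

```text
shift total [-4.481 -1.825 -0.256]
turn total 11.39 shift after turn [-3.974  2.76  -0.256]
```

```bash
python3 -m inch '[[[-0.5,0,-0.03],1,-1],[[-0.5,0,-0.03],1,-1],[[-0.5,0,-0.03],1,-1],[[-0.5,0,-0.03],1,-1],[[-0.5,0,-0.03],1,-1],[[-0.5,0,-0.03],1,-1],[[-0.5,0,-0.03],1,-1],[[-0.5,0,-0.03],1,-1],[[-0.5,0,-0.03],1,-1],[[-0.5,0,-0.03],1,-1]]'
cat > look.py <<'E'
from h import *
import sys
p=eyes.read_camera('wrist'); save(p,sys.argv[1]); print('cam',ray(p,(0,0))[0].round(1), env.state()['eef_pos'].round(1) if hasattr(env.state()['eef_pos'],'round') else '')
for t in sys.argv[2:]:
    for r in eyes.spot_point(t,p)[:1]: print(t,round(r['score'],2),np.round(r['centre'],1),[at_z(p,r['centre'],z)[:2].round(1) for z in(0,12,44.5)])
E
python3 look.py pics/w1.png jig fence stop_bar corner turnbutton_grip wood_block nozzle
```

```text
t: 2.5
eef_pos: [439.6, 377.6, 232.7]
tcp_rot: [3.141, -0.0, 1.888]
ft_force: [0.1, -0.4, 0.3]
opening: 0.999
grip_force: 0.0
cam [415.3 449.9 402.8] [440.7 375.2 233. ]
fence 0.61 [192.8 384.3] [array([566.4, 403.1]), array([561.9, 404.5]), array([549.7, 408.3])]
stop_bar 0.68 [243.  327.6] [array([523.1, 319.5]), array([519.8, 323.4]), array([511.2, 333.9])]
corner 0.58 [240.9 354.5] [array([554.8, 332.9]), array([550.7, 336.4]), array([539.4, 345.8])]
turnbutton_grip 0.62 [233.6 284.3] [array([466.3, 314.3]), array([464.8, 318.3]), array([460.7, 329.3])]
nozzle 0.76 [190.6 454.4] [array([647.9, 432.9]), array([640.9, 433.4]), array([622.2, 434.8])]
```

View pics/w1.png

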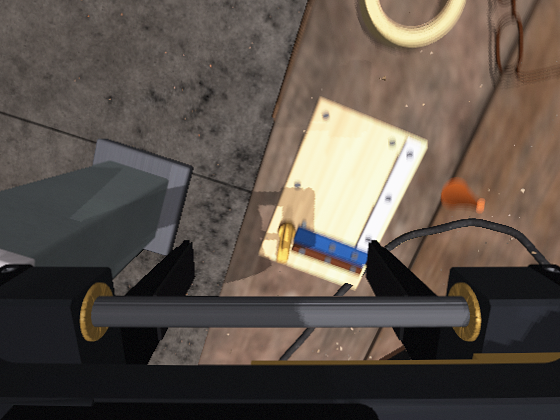

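The wrist view shows the jig corners at (322,97), (427,145), (357,288) and (260,254), with the button fin near (285,240), almost vertical in the picture. I'll fit the jig pose from both views.

```bash
python3 - <<'E'
from h import *
from scipy.optimize import least_squares as LS
w=eyes.read_camera('wrist'); t=eyes.read_camera('top')
J=[(68,100),(68,-100),(-68,-100),(-68,100)]
ow=[(145,427),(288,357),(254,260),(97,322)]; ot=[(200,205),(203.2,275),(250.7,272.5),(247,202.2)]
def refine(p,o):
    g=cv2.cvtColor(p['pixels'],cv2.COLOR_RGB2GRAY); return o
def pts(q,z=None):
    x,y,a=q[:3]; c,s=np.cos(a),np.sin(a); return [(x+c*u-s*v,y+s*u+c*v,q[3] if z is None else z) for u,v in J]
for name,ps in(('both',[(w,ow),(t,ot)]),('w',[(w,ow)]),('t',[(t,ot)])):
    z=None if name=='both' else 12
    f=lambda q:np.concatenate([(proj(p,pts(q,z))-np.array(o)).ravel()/(1) for p,o in ps])
    r=LS(f,[515,380,-.05,12],loss='soft_l1'); print(name,r.x.round(3),np.abs(r.fun).max().round(1))
    x,y,a=r.x[:3];c,s=np.cos(a),np.sin(a); print('  pivot',x-47*c+55*s,y-47*s-55*c)
for p,n in((w,'w'),(t,'t')):
    r=eyes.spot_point('turnbutton_grip',p); print(n,[(round(k['score'],2),k['centre']) for k in r[:2]])
    r=eyes.cut_out('turnbutton',p)
    if r:
        m=r[0]['mask'].astype(np.uint8); R=cv2.minAreaRect(cv2.findNonZero(m)); b=cv2.boxPoints(R)
        b=np.array([at_z(p,(v,u),30)[:2] for u,v in b]); print(n,m.sum(),b.round(1).tolist(),'c',b.mean(0))
go(462,330,100,1.78)
E
```

```text
both [ 5.14857e+02  3.80973e+02 -4.80000e-02  9.76600e+00] 2.2
  pivot 465.2800046504505 328.2838654954927
w [ 5.15159e+02  3.80927e+02 -5.10000e-02  1.20000e+01] 3.3
  pivot 465.4387964805488 328.37319854178133
t [ 5.12333e+02  3.81903e+02 -4.50000e-02  1.20000e+01] 0.3
  pivot 462.8870177228654 329.092005880797
w [(0.75, [237.5, 286.1]), (0.72, [197.1, 386.1])]
w 465 [[457.7, 292.1], [453.1, 343.5], [471.5, 344.7], [476.7, 293.2]] c [464.74965694 318.34552236]
t [(0.44, [240.7, 253.5])]
t 83 [[472.6, 339.3], [472.7, 294.5], [456.0, 294.4], [455.9, 339.1]] c [464.29740935 316.81497723]
shift total [-0.891  0.108  2.21 ]
turn total 1.28 shift after turn [-0.874  0.207  2.21 ]
```

```bash
python3 -m inch '[[[-0.15,0.03,0.3],0.3,-1],[[-0.15,0.03,0.3],0.3,-1],[[-0.15,0.03,0.3],0.3,-1],[[-0.15,0.03,0.3],0.3,-1],[[-0.15,0.03,0.3],0.1,-1],[[-0.12,0.03,0.2],0,-1],[[0,0,0],0,-1],[[0,0,0],0,-1],[[0,0,0],0,-1],[[0,0,0],0,-1]]'
python3 look.py pics/w2.png corner stop_bar turnbutton_grip; python3 -c "
from h import *
p=eyes.read_camera('wrist')
r=eyes.cut_out('turnbutton',p)
if r:
  m=r[0]['mask'].astype(np.uint8);b=cv2.boxPoints(cv2.minAreaRect(cv2.findNonZero(m)));print(b.round(1).tolist())
q=proj(p,[(463.5,329,44.5),(463.5,329,54.5)]);print('pivot exp',q.round(1).tolist())
go(463.5,329,100)"
```

```text
t: 4.45
eef_pos: [462.9, 331.1, 131.1]
tcp_rot: [3.141, -0.0, 1.778]
ft_force: [0.3, -0.1, -0.4]
opening: 1.001
grip_force: 0.0
cam [446.7 405.5 301.1] [462.9 331.  131. ]
corner 0.94 [219.6 375.4] [array([554.5, 331.9]), array([550.2, 334.8]), array([538.5, 342.8])]
stop_bar 0.64 [223.5 343.5] [array([526., 322.]), array([522.9, 325.3]), array([514.3, 334.3])]
turnbutton_grip 0.87 [213.2 283.6] [array([468.7, 320.3]), array([467.8, 323.7]), array([465.4, 332.9])]
[[270.0, 194.0], [292.0, 194.0], [292.0, 253.0], [270.0, 253.0]]
pivot exp [[217.2, 280.4], [221.0, 280.4]]
shift total [-0.033  0.003  0.512]
```

View pics/w2.png

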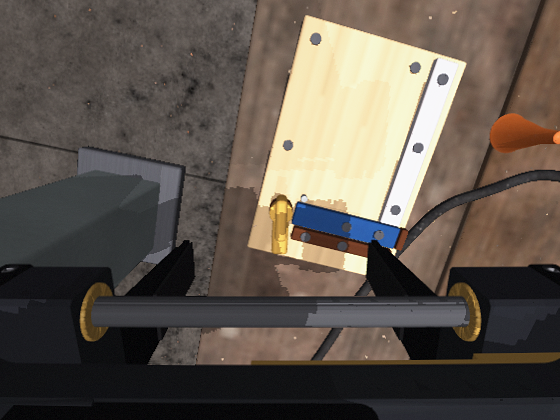

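The blade and fin (around (281,215) to (280,250)) run vertically in the picture, so they are in line with the tool. The fingers straddle them, so I'll lower and close.

```bash
python3 -c "
from h import *
p=eyes.read_camera('wrist');t=eyes.read_camera('scene')
a=eyes.spot_point('turnbutton_grip',p)[0]['centre'];b=eyes.spot_point('turnbutton_grip',t)
if b: print(b[0]['score'],tri([(p,a),(t,b[0]['centre'])]))"
python3 -m inch '[[[0,0.01,0.4],0,-1],[[0,0,0.4],0,-0.5],[[0,0,0.4],0,0],[[0,0,0.4],0,0],[[0,0,0],0,1],[[0,0,0],0,1],[[0,0,0],0,1],[[0,0,0],0,1],[[0,0,0],0,1],[[0,0,0],0,1]]'
```

```text
0.41 [464.60473259 329.77325441  42.3084058 ]
t: 6.2
eef_pos: [463.5, 331.0, 34.8]
tcp_rot: [3.141, -0.0, 1.778]
ft_force: [-0.4, 1.0, 0.2]
opening: 0.111
grip_force: 0.0
```

```bash
python3 -m inch '[[[0,0,0],0,1],[[0,0,0],0,1],[[0,0,0],0,1],[[0,0,0],-1,1],[[0,0,0],-1,1],[[0,0,0],-1,1],[[0,0,0],-1,1],[[0,0,0],-1,1],[[0,0,0],-1,1],[[0,0,0],-1,1]]'
```

```text
t: 7.45
eef_pos: [462.2, 330.3, 34.7]
tcp_rot: [-3.139, -0.001, 2.391]
ft_force: [-7.4, -5.0, 9.1]
opening: 0.094
grip_force: 29.9
```

```bash
python3 -m inch '[[[0,0,0],-1,1],[[0,0,0],-1,1],[[0,0,0],-1,1],[[0,0,0],-1,1],[[0,0,0],-1,1],[[0,0,0],-1,1],[[0,0,0],-1,1],[[0,0,0],-0.6,1],[[0,0,0],0,1],[[0,0,0],0,1]]'; python3 -c "
from h import *
print(env.state()['moment'])"
```

```text
t: 8.7
eef_pos: [461.6, 328.9, 34.7]
tcp_rot: [-3.137, -0.004, 3.052]
ft_force: [-7.4, -13.5, 13.8]
opening: 0.09
grip_force: 30.0
[-2.57195073  1.25417664  0.00402465]
```

```bash
python3 -m inch '[[[0.02,-0.03,0],-0.4,1],[[0,0,0],-0.4,1],[[0,0,0],-0.4,1],[[0,0,0],0,1],[[0,0,0],0,1],[[0,0,0],0,1],[[0,0,0],0,1],[[0,0,0],0,1],[[0,0,0],0,1],[[0,0,0],0,1]]'; python3 -c "
from h import *
print(env.state()['moment'])"
```

```text
t: 9.95
eef_pos: [461.5, 328.6, 34.8]
tcp_rot: [-3.141, -0.002, -3.128]
ft_force: [-3.4, -5.8, 7.7]
opening: 0.097
grip_force: 30.5
[-1.0467785   0.54098513 -0.58348493]
```

The moment on the tool shows the button against its stop, so it is locked. I'll release, lift and head for the block.

```bash
python3 -m inch '[[[0,0,0],0,0.2],[[0,0,0],0,0.2],[[0,0,0],0,0.2],[[0,0,0],0,0.2],[[0,0,-0.3],0,0.2],[[0,0,-0.4],0,-1],[[0,0,-0.6],0,-1],[[0,0,-0.6],1,-1],[[0,0,-0.6],1,-1],[[0,0,-0.5],1,-1]]'
python3 -c "
from h import *
go(465,90,225,1.6)"
```

```text
t: 11.2
eef_pos: [462.2, 329.3, 216.2]
tcp_rot: [3.141, 0.001, 2.892]
ft_force: [0.6, 0.1, -0.6]
opening: 0.868
grip_force: 0.0
shift total [-1.031 -3.853 -0.147]
turn total 14.8 shift after turn [-3.988 -0.069 -0.147]
```

```bash
python3 -m inch '[[[-0.26,-0.31,-0.01],1,-1],[[-0.26,-0.31,-0.01],1,-1],[[-0.26,-0.31,-0.01],1,-1],[[-0.26,-0.31,-0.01],1,-1],[[-0.26,-0.31,-0.01],1,-1],[[-0.26,-0.31,-0.01],1,-1],[[-0.26,-0.31,-0.01],1,-1],[[-0.26,-0.31,-0.01],1,-1],[[-0.26,-0.31,-0.01],1,-1],[[-0.26,-0.31,-0.01],1,-1]]'
python3 look.py pics/w3.png wood_block wax_tin; python3 -c "
from h import *
p=eyes.read_camera('wrist')
t=eyes.read_camera('top')
for p in(p,t):
 for r in eyes.cut_out('wood_block',p)[:1]:
  m=r['mask'].astype(np.uint8);b=cv2.boxPoints(cv2.minAreaRect(cv2.findNonZero(m)));print(m.sum(),b.round(1).tolist(),[at_z(p,(y,x),30)[:2].round(1).tolist() for x,y in b])
"
```

```text
t: 12.45
eef_pos: [475.6, 93.7, 220.6]
tcp_rot: [3.141, -0.0, 2.019]
ft_force: [0.1, -0.3, 0.0]
opening: 0.998
grip_force: 0.0
cam [442.  162.3 390.7] [474.7  92.1 220.7]
wood_block 0.63 [205.3 260.8] [array([467.1,  58.4]), array([466.4,  61.6]), array([464.3,  70.3])]
3205 [[227.60000610351562, 242.39999389648438], [254.1999969482422, 165.60000610351562], [293.3999938964844, 179.1999969482422], [266.79998779296875, 256.0]] [[449.8, 10.1], [440.5, 103.5], [485.0, 108.7], [497.5, 14.5]]
66 [[335.5, 236.1999969482422], [340.6000061035156, 235.5], [342.5, 248.8000030517578], [337.3999938964844, 249.5]] [[480.7, 107.9], [482.7, 93.2], [445.5, 88.3], [443.4, 102.9]]
```

View pics/w3.png

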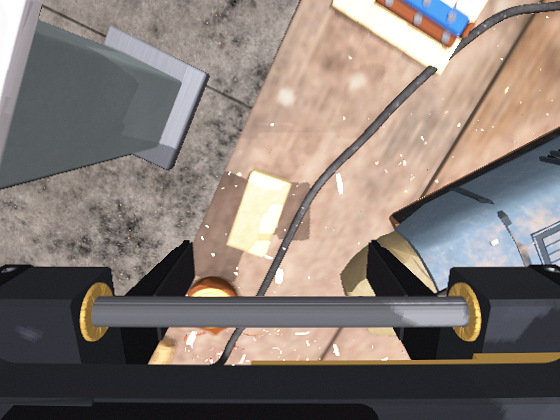

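The block shows with its top corners at about (254,170), (292,180), (265,255) and (228,246). The tin is at (212,290), well beyond the block's far end. The block centre is about (467.5, 57.5) with yaw about 0.12. I'll descend onto it.

```bash
python3 -c "
from h import *
print(env.state()['tcp_rot'][2])
go(467.5,57.5,100,1.69)"
```

```text
2.023644373549568
shift total [-0.501 -0.403  2.01 ]
turn total 3.82 shift after turn [-0.605 -0.217  2.01 ]
```

```bash
python3 -m inch '[[[0,0,0.2],1,-1],[[0,0,0.2],1,-1],[[0,0,0.3],1,-1],[[0,0,0.3],0.8,-1],[[-0.2,-0.07,0.4],0,-1],[[-0.2,-0.07,0.4],0,-1],[[-0.2,-0.07,0.2],0,-1],[[0,0,0],0,-1],[[0,0,0],0,-1],[[0,0,0],0,-1]]'
python3 look.py pics/w4.png wood_block; python3 - <<'E'
from h import *
p=eyes.read_camera('wrist')
for r in eyes.cut_out('wood_block',p)[:1]:
  m=r['mask'].astype(np.uint8);b=cv2.boxPoints(cv2.minAreaRect(cv2.findNonZero(m)));print(m.sum(),b.round(1).tolist(),[at_z(p,(y,x),30)[:2].round(1).tolist() for x,y in b])
c,s=np.cos(.12),np.sin(.12)
q=proj(p,[(467.5+c*u-s*v,57.5+s*u+c*v,30) for u,v in((-22.5,-45),(22.5,-45),(22.5,45),(-22.5,45))]); print(q[:,::-1].round())
im=cv2.imread('pics/w4.png'); cv2.polylines(im,[q[:,::-1].round().astype(int)],True,(0,0,255),1); cv2.imwrite('pics/w4o.png',im)
E
```

```text
t: 14.05
eef_pos: [468.1, 57.6, 101.3]
tcp_rot: [3.14, 0.0, 1.691]
ft_force: [-0.4, -0.7, 0.3]
opening: 1.002
grip_force: 0.0
cam [458.2 133.1 271.4] [468.   57.5 101.2]
wood_block 0.83 [209.8 281.3] [array([469.2,  57.5]), array([468.7,  60.9]), array([467.4,  69.9])]
6977 [[250.0, 158.0], [311.0, 158.0], [311.0, 275.0], [250.0, 275.0]] [[440.9, 101.4], [484.2, 106.6], [497.6, 15.6], [449.8, 9.9]]
[[251. 275.]
 [308. 275.]
 [311. 160.]
 [248. 160.]]
```

View pics/w4o.png

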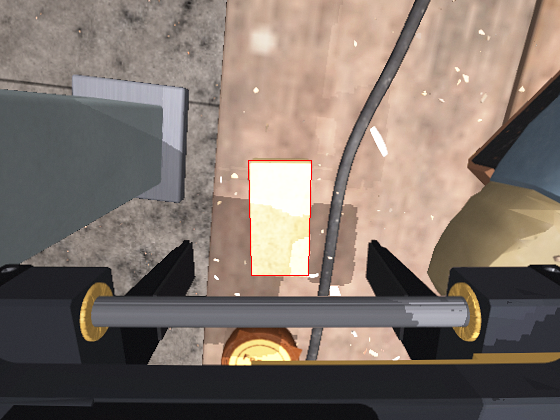

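The outline drawn for the block at height 30 mm fits it at (248..311, 160..275) in this view and the earlier one. That confirms the pose and height, so I'll grip.

```bash
python3 -m inch '[[[0,0,0.4],0,-1],[[0,0,0.4],0,-1],[[0,0,0.4],0,-1],[[0,0,0.25],0,-1],[[0,0,0],0,-0.2],[[0,0,0],0,0.5],[[0,0,0],0,1],[[0,0,0],0,1],[[0,0,0],0,1],[[0,0,0],0,1]]'
```

```text
t: 15.5
eef_pos: [467.7, 57.2, 13.8]
tcp_rot: [3.141, -0.0, 1.691]
ft_force: [-0.6, 0.1, 3.3]
opening: 0.475
grip_force: 30.0
```

```bash
python3 -m inch '[[[0,0,-0.2],0,1],[[0,0,-0.4],0,1],[[0,0,-0.5],0,1],[[0,0,-0.5],0,1],[[0.2,0.06,0],0,1],[[0.4,0.12,0],0,1],[[0.6,0.16,0],0,1],[[0.6,0.16,0],0,1],[[0.6,0.16,0],0,1],[[0.6,0.16,0],0,1]]'
python3 -c "
from h import *
go(520.6,392.6,60,1.523)"
```

```text
t: 16.75
eef_pos: [494.5, 243.5, 108.8]
tcp_rot: [-3.14, 0.0, 1.691]
ft_force: [-0.1, -0.4, -0.5]
opening: 0.471
grip_force: 30.0
shift total [2.414 0.729 0.813]
turn total 1.92 shift after turn [2.502 0.316 0.813]
```

```bash
python3 -m inch '[[[0.1,0,0],0.95,1],[[0.2,0.02,0],0.95,1],[[0.5,0.07,0],0,1],[[0.5,0.07,0],0,1],[[0.5,0.07,0],0,1],[[0.4,0.06,0],0,1],[[0.25,0,0],0,1],[[0,0,0],0,1],[[0,0,0],0,1],[[0,0,0],0,1]]'
python3 look.py pics/w5.png corner fence stop_bar; python3 - <<'E'
from h import *
p=eyes.read_camera('wrist'); im=cv2.imread('pics/w5.png')
x,y,a=512.5,381,-.048; c,s=np.cos(a),np.sin(a)
def draw(pts,z,col): 
  q=proj(p,[(x+c*u-s*v,y+s*u+c*v,z) for u,v in pts])[:,::-1].round().astype(int); cv2.polylines(im,[q],True,col,1)
draw([(40,-44),(58,-44),(58,95),(40,95)],21,(0,0,255)); draw([(-35,-65),(60,-65),(60,-45),(-35,-45)],21,(0,255,255)); draw([(-68,-100),(68,-100),(68,100),(-68,100)],12,(0,255,0))
cv2.imwrite('pics/w5o.png',im); go(520.6,392.6,60,1.523)
E
```

```text
t: 18.0
eef_pos: [517.2, 387.2, 109.7]
tcp_rot: [-3.142, 0.0, 1.524]
ft_force: [-0.6, 0.7, -0.8]
opening: 0.471
grip_force: 30.0
cam [520.4 463.3 279.8] [517.3 387.3 109.8]
corner 0.52 [253.5 279.2] [array([514.4, 344. ]), array([514.6, 349.1]), array([515.3, 363. ])]
fence 0.83 [188.  335.2] [array([564.7, 401.7]), array([562.8, 404.4]), array([557.7, 411.5])]
shift total [0.084 0.051 0.829]
turn total 0.01 shift after turn [0.084 0.051 0.829]
```

View pics/w5o.png

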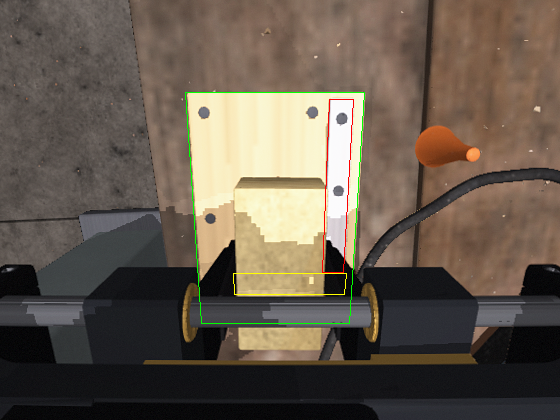

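The drawn jig (green) and fence (red) outlines sit on the real edges, with the fence at columns 330–354. The block hangs left of the fence, clear of it. I'll lower onto the base.

```bash
python3 -m inch '[[[0.08,0.03,0.2],0,1],[[0.02,0,0.4],0,1],[[0,0,0.4],0,1],[[0,0,0.2],0,1],[[0,0,0.1],0,1],[[0,0,0.05],0,1],[[0,0,0.03],0,1],[[0,0,0.02],0,1],[[0,0,0],0,1],[[0,0,0],0,1]]'
```

```text
t: 19.5
eef_pos: [519.4, 393.9, 25.9]
tcp_rot: [3.141, -0.0, 1.525]
ft_force: [-0.8, 0.5, -0.5]
opening: 0.473
grip_force: 30.0
```

```bash
python3 -m inch '[[[0,0,0.01],0,1],[[0,0,0.01],0,1],[[0,0,0.01],0,1],[[0,0,0],0,1],[[0,0,0],0,1],[[0,0,0],0,1],[[0,0,0],0,1],[[0,0,0],0,1],[[0,0,0],0,1],[[0,0,0],0,1]]'
```

```text
t: 20.75
eef_pos: [519.4, 393.9, 25.8]
tcp_rot: [3.141, -0.001, 1.525]
ft_force: [-5.2, -3.7, 17.8]
opening: 0.467
grip_force: 30.0
```

```bash
python3 -m inch '[[[0,0,-0.015],0,1],[[0,0.03,0],0,1],[[0,0.03,0],0,1],[[0,0.03,0],0,1],[[0,0.03,0],0,1],[[0,0.02,0],0,1],[[0,0,0],0,1],[[0,0,0],0,1],[[0,0,0],0,1],[[0,0,0],0,1]]'
```

```text
t: 22.0
eef_pos: [527.3, 393.8, 25.8]
tcp_rot: [-3.141, -0.001, 1.525]
ft_force: [-5.2, 0.2, 10.3]
opening: 0.471
grip_force: 30.0
```

```bash
python3 -m inch '[[[-0.03,0,0],0,1],[[-0.03,0,0],0,1],[[-0.03,0,0],0,1],[[-0.03,0,0],0,1],[[-0.03,0.01,0],0,1],[[0,0.02,0],0,1],[[0,0.02,0],0,1],[[0,0,0],0,1],[[0,0,0],0,1],[[0,0,0],0,1]]'
```

```text
t: 23.25
eef_pos: [530.0, 384.9, 25.8]
tcp_rot: [3.141, -0.001, 1.525]
ft_force: [-4.9, 0.5, 10.2]
opening: 0.474
grip_force: 30.0
```

Predicted contact is near x = 530 to 531 and y = 380. I'll creep in along x first.

```bash
python3 -m inch '[[[0,0.02,0],0,1],[[0,0.02,0],0,1],[[0,0.02,0],0,1],[[0,0,0],0,1],[[-0.02,0,0],0,1],[[-0.02,0,0],0,1],[[-0.02,0,0],0,1],[[0,0,0],0,1],[[0,0,0],0,1],[[0,0,0],0,1]]'
```

```text
t: 24.5
eef_pos: [531.3, 383.1, 25.9]
tcp_rot: [-3.139, -0.003, 1.525]
ft_force: [-17.5, 14.9, 12.8]
opening: 0.469
grip_force: 30.0
```

```bash
python3 -m inch '[[[0,-0.025,0],0,1],[[0,0,0],0,1],[[0,0,0],0,1],[[-0.01,0,0],0,1],[[0,0,0],0,1],[[0,0,0],0,1],[[0,0,0],0,1],[[0,0,0],0,1],[[0,0,0],0,1],[[0,0,0],0,1]]'
```

```text
t: 25.75
eef_pos: [531.2, 382.0, 25.8]
tcp_rot: [-3.141, -0.002, 1.525]
ft_force: [-8.6, 10.9, 8.5]
opening: 0.471
grip_force: 30.0
```

```bash
python3 -m inch '[[[-0.01,0,0],0,1],[[-0.01,0,0],0,1],[[-0.01,0,0],0,1],[[0,0,0],0,1],[[0,0,0],0,1],[[0,0,0],0,1],[[0,0,0],0,1],[[0,0,0],0,1],[[0,0,0],0,1],[[0,0,0],0,1]]'
```

```text
t: 27.0
eef_pos: [531.1, 380.3, 25.8]
tcp_rot: [-3.141, -0.003, 1.525]
ft_force: [-8.5, 11.2, 8.1]
opening: 0.468
grip_force: 30.0
```

```bash
python3 -m inch '[[[-0.01,0,0],0,1],[[-0.01,0,0],0,1],[[-0.01,0,0],0,1],[[0,0,0],0,1],[[0,0,0],0,1],[[0,0,0],0,1],[[0,0,0],0,1],[[0,0,0],0,1],[[0,0,0],0,1],[[0,0,0],0,1]]'
python3 look.py pics/w6.png corner; python3 - <<'E'
from h import *
p=eyes.read_camera('wrist')
for t in('wood_block','stop_bar'):
 for r in eyes.cut_out(t,p)[:1]:
  v,u=np.nonzero(r['mask']); print(t,round(r['score'],2),len(v),v.min(),v.max(),u.min(),u.max())
  if t=='wood_block': print('top end +y at', at_z(p,(v.min(),np.median(u)),42)[:2])
im=cv2.imread('pics/w6.png'); cv2.imwrite('pics/w6c.png',cv2.resize(im[120:300,160:400],None,fx=3.3,fy=3.3,interpolation=2))
E
```

```text
t: 28.25
eef_pos: [531.1, 379.4, 25.8]
tcp_rot: [3.141, -0.004, 1.525]
ft_force: [-9.2, 16.9, 7.7]
opening: 0.469
grip_force: 30.0
cam [534.1 454.8 196.2] [531.1 379.3  25.8]
wood_block 0.95 12471 177 350 233 327
top end +y at [533.07711023 427.85122882]
stop_bar 0.9 931 328 355 228 341
```

View pics/w6c.png

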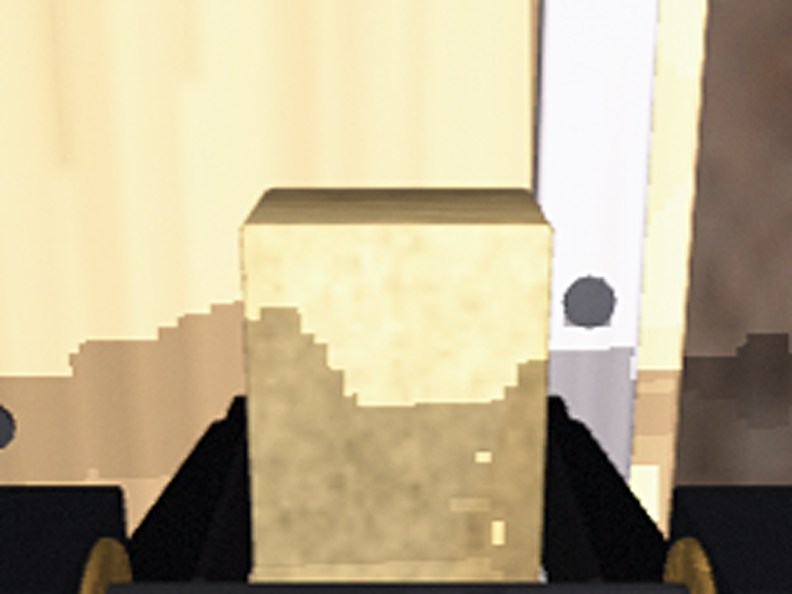

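The crop shows the block flat along the fence, its right bottom edge meeting the fence's inner face at about (540,190). The y force has started to rise as if the block has met the stop bar. I'll press a little more to confirm.

```bash
python3 -m inch '[[[-0.01,0,0],0,1],[[-0.01,0,0],0,1],[[0,0,0],0,1],[[0,0,0],0,1],[[0,0,0],0,1],[[0,0,0],0,1],[[0,0,0],0,1],[[0,0,0],0,1],[[0,0,0],0,1],[[0,0,0],0,1]]'
python3 - <<'E'
from h import *
p=eyes.read_camera('wrist'); print([at_z(p,(188,c),42)[:2].round(1) for c in(234,327)],'state',env.state()['moment'])
E
```

```text
t: 29.75
eef_pos: [531.1, 379.2, 25.9]
tcp_rot: [3.141, -0.006, 1.524]
ft_force: [-9.6, 24.9, 6.0]
opening: 0.466
grip_force: 30.0
[array([511.3, 423.5]), array([554.8, 421.4])] state [4.12498156 2.13539431 0.05035155]
```

```bash
python3 -m inch '[[[0,0.01,0.005],0,1],[[0,0.005,0],0,1],[[0,0,0],0,1],[[0,0,0],0,1],[[0,0,0],0,1],[[0,0,0],0,1],[[0,0,0],0,1],[[0,0,0],0,1],[[0,0,0],0,1],[[0,0,0],0,1]]'
python3 - <<'E'
from h import *
for n in('scene','top'):
  p=eyes.read_camera(n)
  if n=='scene': cv2.imwrite('pics/s9.png',cv2.resize(cv2.cvtColor(p['pixels'][180:310,180:380],cv2.COLOR_RGB2BGR),None,fx=4,fy=4,interpolation=2))
  for t,z in(('wax_tin',0),('nozzle',0),('tape',0),('turnbutton_grip',44.5)):
    for r in eyes.spot_point(t,p)[:1]: print(n,t,round(r['score'],2),at_z(p,r['centre'],z)[:2].round())
E
```

```text
t: 31.05
eef_pos: [531.1, 379.2, 26.0]
tcp_rot: [-3.141, -0.005, 1.525]
ft_force: [-15.6, 24.0, 11.2]
opening: 0.469
grip_force: 30.0
scene wax_tin 0.87 [469. -95.]
scene nozzle 0.55 [658. 427.]
scene tape 0.96 [511. 608.]
scene turnbutton_grip 0.6 [464. 327.]
top wax_tin 0.69 [468. -86.]
top nozzle 0.59 [642. 433.]
top tape 0.58 [507. 615.]
```

View pics/s9.png

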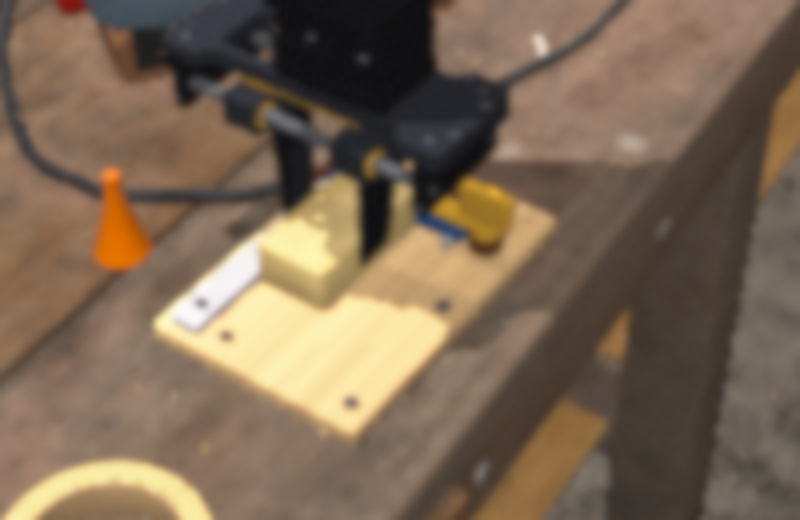

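The scene crop shows the button at (480,215) lying across the end of the blue bar at (440,228). The block lies flat along the fence, and the cone and tape haven't moved. I'll hand in now.

```bash
python3 -c "
from cell import env
print(env.job_done())"
```

```text
the job is handed in; nothing more can be done
None
```

I handed the job in with the turnbutton locked over the stop bar and the block still gripped and pressed into the corner (about 16 N toward the fence, 24 N toward the stop bar) at about 31 s; the cone, tape and tin were left alone, and no verdict was returned.

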